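# Return a slide box through the sprung flap of the receiving bay

### The job

Lift the steel stop bar out of its two open brackets and lay it flat on the bench beside the lane, without dropping it. Then slide the blue slide box along the lane, without lifting it, through the spring-return flap and on into the bay, far enough that the flap swings fully shut behind it. Do not disturb the vial tray, the bottle or the jar, and let go of everything at the end.

Things in the scene. Friction and masses are not known exactly. Their poses are not given: they have to be found in the camera images.
- lane: Fixed grey lane, open on top, leading into a bay. Origin: on the bench, on the lane's centre line, at the flap. x: along the lane, the push direction (roughly to the robot's left); y left of it; z up. In mm in this frame: plinth x -300 to 246, y -43 to 68, top z 15; lane x -300 to 0, inside y -37 to 37, rear end open; bay x 0 to 240, inside y -37 to 62; cheeks 6 thick, tops z 30.
- flap (a joint): Flap angle, rad: upright white plastic leaf 4 mm thick, z 18 to 56 mm, on a vertical hinge. 0 = shut across the lane; it opens only into the bay, up to 1.5 (along the bay's +y side). A light spring drives it shut: 0.015 Nm shut, 0.05 Nm open. It rests on whatever is in its swing: it shuts once the box's rear is about 90 mm past the flap line and the fingers are out.
- flap_hinge (a point): Fixed point on the flap's hinge axis, on a 12 mm post (top z 65 mm): lane x 0, y 50, z 35 mm. The flap's free edge is 85 mm from it, at lane y -35 when shut.
- bay_end (a point): Fixed point: middle of the inner face of the bay's end stop (6 mm thick, top z 45 mm): lane x 240, y 0, z 30 mm. The box may be pushed up to it.
- bracket_0 (a point): Middle of the floor of the notch of the open-topped steel bracket on the lane's -y cheek: lane x -75, y -41, z 38 mm. Notch 18 mm wide along the lane; two prongs, 5 mm thick, up to z 60 mm; bracket 8 mm thick (y -45 to -37). The bench on this (-y) side of the lane is free for lane x -150 to 0, out to y -250.
- bracket_1 (a point): The same point of the equal bracket on the lane's +y cheek: lane x -75, y 41, z 38 mm.
- slide_box: Closed blue plastic slide box 96 x 62 x 42 mm with a paper patch on its lid, about 0.25 kg, standing in the lane on the plinth (underside at z = 15 mm, top at 57), upstream of the stop bar with its 96 mm length (its x axis) along the lane. Origin: centre of its underside; z up.
- stop_bar: Plain square steel bar 160 x 14 x 14 mm, about 0.22 kg, lying across the lane in the two open brackets (underside at z = 38 mm), barring the box's way to the flap. Origin: centre of its underside as it lies at the start; x along its 160 mm length; z up. It lifts straight up out of the notches; 22 mm of lifting clears them.
- bar_center (a point): The middle of the stop bar, 7 mm from each of its four long faces (45 mm above the bench at the start).
- vial_tray: Bystander: loose blue tray of capped glass vials, 120 x 80 x 54 mm. Origin: centre of its underside. On the bench near the bay, on the lane's -y side.
- dropper_bottle: Bystander: white plastic bottle, 52 mm diameter, 130 mm tall. Origin: centre of its underside. On the bench near the lane's rear, on its -y side.
- jar: Bystander: amber glass jar, 66 mm diameter, 70 mm tall. Origin: centre of its underside. On the bench near the bay, on the lane's +y side.
Not all that is in view belongs to the job. Leave any brown look-alike of the slide_box alone.

How it is judged (in metres and radians):
On the way, in this order (a step that is already met when the one before it is completed fails the run):
1. the stop bar lies flat on the bench, out of its brackets (height (world z) of bar_center below 0.014 m and linear speed of stop_bar below 0.05 m/s), for 0.2 s.
2. the slide box, on the lane, is passing through the opened flap (value of joint flap above 0.5 rad and x of slide_box in the frame of lane between -0.05 and 0.13 m), for 0.1 s.
At the end, for the whole second after the job is handed in: The slide box stands upright (within 0.1 rad) at rest on the floor of the bay, wholly past the flap line (its centre 60 mm or more past it); the flap is shut (below 0.08 rad); the stop bar lies flat at rest on the bench (its middle less than 14 mm above it) (x of slide_box in the frame of lane between 0.06 and 0.21 m and y of slide_box in the frame of lane between -0.05 and 0.06 m and z of slide_box in the frame of lane below 0.02 m and angle between slide_box's own z axis and vertical below 0.1 rad and linear speed of each of slide_box, stop_bar below 0.02 m/s and value of joint flap below 0.08 rad and height (world z) of bar_center below 0.014 m); the robot touches nothing.
It fails at once if the slide box is lifted more than 20 mm off the lane floor (z of slide_box in the frame of lane above 0.035 m).
It fails at once if the slide box is tipped by more than 0.4 rad (angle between slide_box's own z axis and vertical above 0.4 rad).
It fails at once if the stop bar is dropped (falls faster than 0.8 m/s while not held) (linear speed of stop_bar above 0.8 m/s and contact force between the fingers and stop_bar below 0.1 N).
It fails at once if a bystander is moved by more than 30 mm or tipped (distance of any of vial_tray, dropper_bottle, jar from where it was at the start of the episode above 0.03 m or angle between any of vial_tray, dropper_bottle, jar's own z axis and vertical above 0.4 rad).
It also fails if it takes over 62 s, if anything falls off the work surface, if the arm or the gripper's body presses on something with over 40 N, if the wrist force passes 120 N, or if a joint passes its speed limit or range.

### The arm

A 6-joint arm with a two-finger parallel gripper is mounted at the origin on the work surface. World frame = base frame: x ahead of the robot, y to its left, z up, the work surface at z = 0. Lengths are in mm, angles in rad, forces in N, time in s.
With the tool pointing down it reaches from about 325 to 925 mm from the base axis. Payload 3.1 kg.
Tool frame: the origin (TCP) lies at the very end of the fingers, on their centre line; the grasp point (between the pads) lies 19 mm behind it (r.grip_depth is the distance from the TCP to the grasp point, in mm); z points along the fingers, y is the line along which they close (so a half turn about z gives the same grasp; the last joint's range is limited). The gripper opens to 85 mm and grips with 20 to 120 N. Pads are 22 mm wide; open, the fingers measure 114 mm over their backs; the gripper's body (76 mm by 85 mm) begins 54 mm behind the grasp point. The pads swing forward as they close: fully open they stand 13 mm farther back than shut.
Start: joints at [1.102, 0.217, 1.613, -0, 1.311, -0.112], TCP at [218.281, 585.656, 196.7] pointing down, gripper open.
Joint ranges: [-2.75, 2.75], [-0.78, 2.1], [0.31, 2.55], [-1.13, 4.27], [0.13, 2.63], [-2.58, 2.58]. Speed limits (rad/s): [2.79, 2.79, 3.14, 3.14, 3.14, 3.14].

### API

Orientations are given as [roll, pitch, yaw] about the fixed x, y, z axes, in that order (R = Rz(yaw) Ry(pitch) Rx(roll)).
In Python, from station import sensors, vision, job, r gives the robot as it stands.
- The arm moves only by the shell command python3 -m inch 'ROWS' [FORCE]. ROWS is text: rows parted by semicolons, each of 7 numbers parted by spaces: the turn, a rotation vector about the tool's x, y, z in degrees, then the shift along the tool's x, y, z in cm, then the opening in per cent of the stroke, from 0 (shut) to 100 (fully open). A call has 1 to 12 rows; each row is the pose to reach, as a shift and turn from the pose commanded when the call began, along the tool's axes at that moment; what a row does not reach only later rows make up. A row lasts 1/8 s, in which the tool goes at most 62.5 mm and 10.7 degrees, less where a joint would pass 70% of its speed; a pose out of reach is approached as far as the arm can. A call with a gripper value outside its range is refused whole. The fingers move at their own pace and stop on an object; FORCE is the grip in N (left out, the last holds). Time passes only in rows, so rows that repeat a pose let the fingers close. It gives the time, the measured TCP pose, the force, the opening and the grip force at its end, in the units of the state.
- sensors.get_obs(): the state, without advancing time (a new reading comes with each control period).
- vision.read_camera(name): name is "side" or "top" or "wrist"; returns a dict with "pixels" (420x560x3 uint8, red, green, blue), "range_z" (420x560 float32, mm along the optical axis (not along the pixel's ray), 0 where there is no reading), "fx", "fy", "cx", "cy" (pixels), "k1" (the pictures are not rectified: a ray, as slopes to the right and down, at radius r is drawn at 1 + k1 r^2 times it, then the intrinsics apply), "cam_to_world" (4x4, takes a point from camera to world coordinates). Camera axes: x right, y down, z forward; pixel columns grow to the right and rows downward; lengths in mm; the calibration is good to about 2 mm. A picture is of the moment at which its call begins.
- job.sign_off(): hands the job in; it is judged then, once.
The state is a dict: "time_s": time; "joint_positions": joint angles; "joint_vel": joint speeds; "joint_torque": joint torques, N m; "tcp_pos": TCP position; "ee_rot": TCP orientation; "wrist_force": force on the tool from outside, world axes, zero at the start; "wrist_torque": the same for the moment, N m; "gripper_width": finger opening in mm; "gripper_force": force on a finger pad.
Only numpy, scipy, OpenCV 4.12 (cv2) and the standard library are available. Lean on these libraries where they do the work, as an engineer would, in place of code of your own. Each camera call takes 0.05 s, during which the arm holds its last target. There are 200 camera calls.

## Working session

There is one attempt and no reset: what is moved stays moved. The work goes in short steps, Python scripts to look and compute and a shell command to move; the robot and the scene stay as the last step left them, time stands still between calls to the robot, and variables do not carry over. Pictures are saved under pics/ and viewed, at most 10 in all, crops included, and the job is handed in when it is done.

```bash
mkdir -p pics; ls
cat > h.py <<'E'
import numpy as np, cv2
from station import sensors, vision, job, r
def snap(name):
    d=vision.read_camera(name); np.savez(f'{name}.npz',**{k:np.array(v) for k,v in d.items()}); return d
def load(name): return dict(np.load(f'{name}.npz'))
def world(d):
    "HxWx3 world points for every pixel"
    h,w=d['range_z'].shape
    u,v=np.meshgrid(np.arange(w),np.arange(h))
    K=np.array([[d['fx'],0,d['cx']],[0,d['fy'],d['cy']],[0,0,1]],float)
    p=cv2.undistortPoints(np.stack([u,v],-1).reshape(-1,1,2).astype(float),K,np.array([float(d['k1']),0,0,0,0])).reshape(h,w,2)
    z=d['range_z'].astype(float)
    P=np.dstack([p[...,0]*z,p[...,1]*z,z])
    T=np.array(d['cam_to_world']); W=P@T[:3,:3].T+T[:3,3]; W[z==0]=np.nan
    return W
E
python3 - <<'E'
from h import *
for n in ('top','side'):
    d=snap(n); cv2.imwrite(f'pics/{n}0.png',d['pixels'][...,::-1])
    print(n,np.array(d['cam_to_world']).round(2).tolist())
o=sensors.get_obs();print(o)
E
```

```text
pics
top [[-0.0, -0.98, 0.18, 328.37], [-1.0, 0.0, 0.01, -33.53], [-0.01, -0.18, -0.98, 1022.23], [0.0, 0.0, 0.0, 1.0]]
side [[0.72, -0.41, 0.56, -180.1], [-0.69, -0.42, 0.59, -758.79], [-0.01, -0.81, -0.58, 791.79], [0.0, 0.0, 0.0, 1.0]]
{'time_s': 0.1, 'joint_positions': array([ 1.10184085e+00,  2.17689723e-01,  1.61481445e+00,  3.22527449e-05,
        1.31130679e+00, -1.12173432e-01]), 'joint_vel': array([ 0.00172565, -0.00117028, -0.00305734, -0.00072484, -0.00151199,
        0.00039656]), 'joint_torque': array([-3.62612727e-04, -3.98076296e+01, -3.04971457e+01, -1.93957444e-04,
        4.16703042e-03,  1.72856818e-05]), 'tcp_pos': array([217.86458989, 584.91401854, 195.47081778]), 'ee_rot': array([-3.13939177e+00, -2.79273005e-04,  2.78480199e+00]), 'wrist_force': array([-0.62103415, -0.81837648, -0.68157487]), 'wrist_torque': array([ 0.01475716, -0.01759709, -0.01698756]), 'gripper_force': 0.0, 'gripper_width': 85.45317997447123}
```

View pics/top0.png

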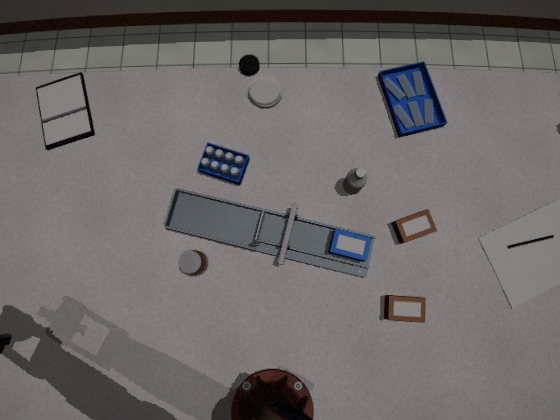

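View pics/side0.png

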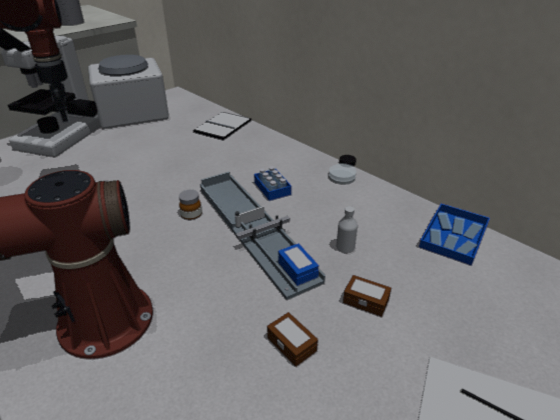

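The top view shows the lane running from (370,255) on the right, the open rear, to (168,212) on the left, the bay. The stop bar crosses it at (288,234). Candidates for the slide box are the blue box with a patch in the lane (350,244), the brown boxes (414,226) and (405,308), and the blue open tray (411,98). Only the blue one in the lane fits. I'll confirm it with a crop.

```bash
cat > m.py <<'E'
from h import *
from scipy.optimize import minimize
d=load('top'); W=world(d); z=W[...,2]
print('bench z',np.nanmedian(z[300:400,450:550]))
v,u=np.mgrid[0:420,0:560]
reg=(u>150)&(u<385)&(v>180)&(v<285)
m=(reg&(z>8)&(z<24)).astype(np.uint8)
m=cv2.morphologyEx((reg&(z>8)).astype(np.uint8),cv2.MORPH_OPEN,np.ones((3,3)))
n,l,s,c=cv2.connectedComponentsWithStats(m)
for i in range(1,n): print(s[i],c[i])
k=1+np.argmax(s[1:,4]); Q=W[l==k]
low=Q[Q[:,2]<34]
R=cv2.minAreaRect(low[:,:2].astype(np.float32)); print('plinth rect',R, cv2.boxPoints(R).round(1).tolist())
hsv=cv2.cvtColor(d['pixels'],cv2.COLOR_RGB2HSV)
b=reg&(u>325)&(z>48)&(z<65); B=W[b]
Rb=cv2.minAreaRect(B[:,:2].astype(np.float32)); print('box',Rb,np.median(B[:,2]))
s_=reg&(u>270)&(u<305)&(z>46)&(z<60); S=W[s_]
n,l2=cv2.connectedComponents(s_.astype(np.uint8)); k=1+np.argmax([(l2==i).sum() for i in range(1,n)])
S=W[l2==k]; Rs=cv2.minAreaRect(S[:,:2].astype(np.float32)); print('bar',Rs,np.median(S[:,2]))
p=d['pixels'][175:295,150:390]
cv2.imwrite('pics/crop0.png',cv2.resize(p,None,fx=3.3,fy=3.3,interpolation=cv2.INTER_CUBIC)[...,::-1])
E
python3 m.py
```

```text
bench z -1.3472892176721416
[236 181   4   3  12] [237.5 182. ]
[343 181  23  13 229] [352.94323144 185.93449782]
[ 164  188  211   90 8911] [269.60958366 231.9574683 ]
[178 250  30  26 606] [193.00330033 262.30528053]
plinth rect ((454.91864013671875, 7.705535888671875), (546.9118041992188, 112.40090942382812), 75.96530151367188) [[334.1000061035156, -244.0], [443.1000061035156, -271.20001220703125], [575.7999877929688, 259.3999938964844], [466.70001220703125, 286.6000061035156]]
box ((479.298095703125, -214.93988037109375), (97.61992645263672, 190.54489135742188), 75.70172119140625) 55.99361283091832
bar ((448.5933837890625, -35.673423767089844), (20.843975067138672, 158.6546630859375), 76.4584732055664) 51.090828371546195
```

View pics/crop0.png

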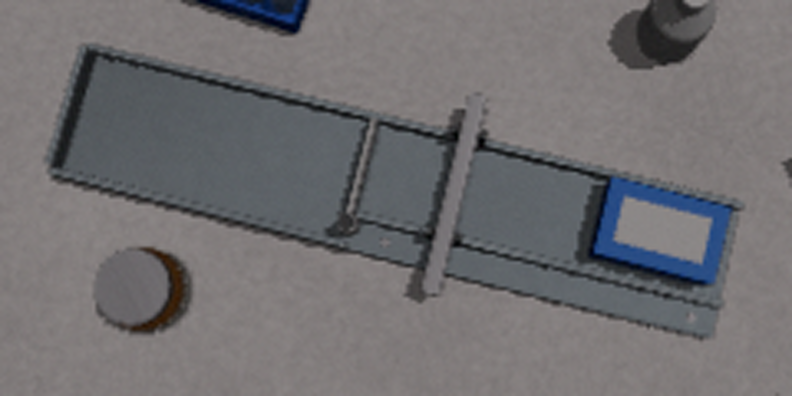

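The crop confirms it: the blue box with the white patch at crop (660,230) is standing in the lane, the bar crosses at (455,195), and the flap is shut at (362,170). Next I'll refine the poses in the lane frame.

```bash
cat >> h.py <<'E'
O=np.array([473.6,30.9]); th=np.deg2rad(75.96); ex=np.array([np.cos(th),np.sin(th)]); ey=np.array([-ex[1],ex[0]])
def lane(p): q=np.asarray(p)[...,:2]-O; return np.stack([q@ex,q@ey],-1)
def w2(x,y): return O+x*ex+y*ey
E
cat > m2.py <<'E'
from h import *
for n in ('top','side'):
    d=load(n); W=world(d); z=W[...,2]+(1.3 if n=='top' else 0); L=lane(W)
    px=d['pixels'].astype(int)
    print(n)
    for nm,x0,x1,y0,y1,z0,z1 in [('box',-310,-140,-60,60,54,62),('bar',-100,-50,-110,110,49,56),('flap',-10,10,-50,40,50,60),('bench',-120,-20,-220,-80,-9,9),('tray',-20,250,-220,-60,25,70),('bottle',-330,-100,-220,-55,20,150),('jar',-50,250,75,220,50,80),('floor',-180,-100,-25,25,5,25)]:
        m=(L[...,0]>x0)&(L[...,0]<x1)&(L[...,1]>y0)&(L[...,1]<y1)&(z>z0)&(z<z1)
        if m.sum()<5: print(nm,m.sum());continue
        Q=L[m]; R=cv2.minAreaRect(Q.astype(np.float32))
        print(nm,m.sum(),'rect',np.round(R[0],1),np.round(R[1],1),round(R[2],1),'med',np.median(Q,0).round(1),'min',Q.min(0).round(),'max',Q.max(0).round(),'z',np.median(z[m]).round(1))
        if nm=='bar':
            print('  slope dx/dy',np.polyfit(Q[:,1],Q[:,0],1))
E
python3 m2.py
```

```text
top
box 895 rect [-236.8   -1.7] [62.1 97.1] 89.1 med [-236.5   -1.3] min [-286.  -33.] max [-188.   30.] z 57.4
bar 329 rect [-74.1   8.1] [ 25.8 158.8] 1.3 med [-73.7   9.2] min [-88. -71.] max [-60.  87.] z 52.4
  slope dx/dy [-8.35776047e-04 -7.37246687e+01]
flap 50 rect [0.9 2.2] [ 4.  74.3] 0.2 med [0.8 1.2] min [ -1. -35.] max [ 3. 39.] z 56.2
bench 1768 rect [ -70. -150.] [139.8  99.9] 89.9 med [ -70.3 -148.6] min [-120. -220.] max [-20. -80.] z 0.5
tray 845 rect [ 142.4 -141.7] [ 82.4 119.4] 85.4 med [ 144.5 -143.9] min [  81. -186.] max [205. -96.] z 43.0
bottle 443 rect [-211.6 -166.5] [45.4 51.7] 65.1 med [-208.7 -159. ] min [-239. -193.] max [-187. -143.] z 88.7
jar 450 rect [144.4 137.1] [55.7 57.6] 79.0 med [142.4 138.3] min [115. 110.] max [174. 166.] z 70.4
floor 565 rect [-140.    0.] [79.9 49.9] 0.0 med [-140.    0.] min [-180.  -25.] max [-100.   25.] z 15.4
side
box 677 rect [-237.3   -0.6] [63.2 99.5] 88.4 med [-241.4    1.5] min [-287.  -32.] max [-187.   32.] z 57.1
bar 226 rect [-77.7  10.1] [158.6  32. ] 87.4 med [-76.8  14.2] min [-92. -69.] max [-60.  89.] z 51.9
  slope dx/dy [-2.39617314e-03 -7.63251753e+01]
flap 56 rect [-1.7  3.3] [70.8  7.6] 87.5 med [-2.1  6.5] min [ -5. -32.] max [ 4. 38.] z 54.2
bench 955 rect [ -70.1 -149.8] [ 99.8 139.6] 0.1 med [ -73.2 -149.1] min [-120. -220.] max [-20. -80.] z 0.2
tray 579 rect [ 140.7 -139. ] [ 85.  130.3] 86.7 med [ 125. -129.] min [  75. -182.] max [207. -93.] z 38.8
bottle 653 rect [-220.  -161.7] [49.3 40.2] 31.2 med [-226.4 -157.3] min [-242. -190.] max [-194. -140.] z 76.6
jar 258 rect [141.4 140.1] [56.8 57.2] 63.6 med [132.6 142.9] min [111. 113.] max [173. 169.] z 69.4
floor 250 rect [-1.394e+02  1.000e-01] [49.8 78.6] 89.9 med [-128.7    4.2] min [-179.  -25.] max [-100.   25.] z 15.4
```

```bash
cat > go.py <<'E'
import sys
from h import *
from scipy.spatial.transform import Rotation as Ro
# usage: go.py lane_x lane_y z yaw_deg -> row (turn deg, shift cm) from the present pose
x,y,z,yaw=map(float,sys.argv[1:5])
o=sensors.get_obs(); R0=Ro.from_euler('xyz',o['ee_rot']); R1=Ro.from_euler('xyz',[np.pi,0,np.deg2rad(yaw)])
t=np.append(w2(x,y),z)
print('turn',np.rad2deg((R0.inv()*R1).as_rotvec()).round(2),'shift',(R0.inv().apply(t-o['tcp_pos'])/10).round(2))
print('lane now',lane(o['tcp_pos']).round(1),'z',o['tcp_pos'][2].round(1),'t',round(o['time_s'],2),'w',round(o['gripper_width'],1),'F',o['wrist_force'].round(1),'rot',np.rad2deg(o['ee_rot']).round(2),'j',o['joint_positions'].round(2))
E
python3 go.py -75 8.5 110 165.96
```

```text
turn [-0.13 -0.02 -6.4 ] shift [-43.31 -50.51   8.65]
lane now [475.4 382.5] z 195.5 t 0.1 w 85.5 F [-0.6 -0.8 -0.7] rot [-1.7987e+02 -2.0000e-02  1.5956e+02] j [ 1.1   0.22  1.61  0.    1.31 -0.11]
```

```bash
python3 -m inch '0 0 -6.4 -43.3 -50.5 8.5 100;0 0 -6.4 -43.3 -50.5 8.5 100;0 0 -6.4 -43.3 -50.5 8.5 100;0 0 -6.4 -43.3 -50.5 8.5 100;0 0 -6.4 -43.3 -50.5 8.5 100;0 0 -6.4 -43.3 -50.5 8.5 100;0 0 -6.4 -43.3 -50.5 8.5 100;0 0 -6.4 -43.3 -50.5 8.5 100;0 0 -6.4 -43.3 -50.5 8.5 100;0 0 -6.4 -43.3 -50.5 8.5 100;0 0 -6.4 -43.3 -50.5 8.5 100;0 0 -6.4 -43.3 -50.5 8.5 100' 40; python3 go.py -75 8.5 60 165.96
```

```text
time_s: 1.6
tcp_pos: [447.9, -41.4, 111.2]
ee_rot: [-3.141, -0.001, 2.892]
wrist_force: [-1.3, 0.2, -0.6]
gripper_width: 85.5
gripper_force: 0.0
turn [-0.03 -0.04 -0.29] shift [0.11 0.14 5.12]
lane now [-76.4   7.4] z 111.2 t 1.6 w 85.5 F [-1.3  0.2 -0.6] rot [-1.7997e+02 -4.0000e-02  1.6567e+02] j [-0.25 -0.07  2.09 -0.    1.12 -1.57]
```

```bash
python3 - <<'E'
from h import *
d=snap('wrist'); cv2.imwrite('pics/w0.png',d['pixels'][...,::-1])
W=world(d); z=W[...,2]; L=lane(W)
m=(L[...,0]>-100)&(L[...,0]<-50)&(abs(L[...,1])<35)&(z>45)&(z<60)
Q=L[m]; print(m.sum(),np.median(Q,0),Q.min(0),Q.max(0),np.median(z[m]))
m=(L[...,0]>-100)&(L[...,0]<-50)&(abs(L[...,1])<120)&(z>45)&(z<75)
Q=L[m];print(Q.min(0),Q.max(0))
E
python3 go.py -75 8.5 60 165.96
```

```text
1695 [-76.8295583    1.91552797] [-83.88946395 -34.92257736] [-69.99367656  34.99175122] 50.61856662586632
[-90.98458406 -71.16068045] [-63.03453718  87.6840005 ]
turn [ 0.02 -0.1  -0.19] shift [-0.   -0.01  5.11]
lane now [-74.9   8.4] z 111.1 t 1.65 w 85.7 F [ 0.7  0.2 -0.5] rot [ 1.7998e+02 -1.0000e-01  1.6577e+02] j [-0.25 -0.07  2.09  0.    1.12 -1.57]
```

View pics/w0.png

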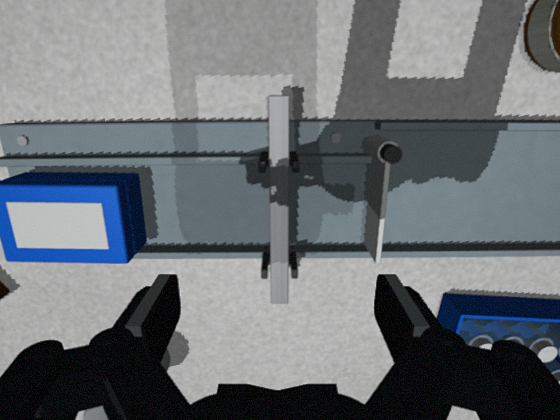

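The wrist view shows the bar (279,95)-(279,303) centred between the open fingers (178 and 378), so I'll descend and grip near the fingertips.

```bash
python3 -m inch '0 0 0 0 0 3.5 100;0 0 0 0 0 6 100;0 0 0 0 0 7.1 100;0 0 0 0 0 7.1 100;0 0 0 0 0 7.1 0;0 0 0 0 0 7.1 0;0 0 0 0 0 7.1 0;0 0 0 0 0 7.1 0;0 0 0 0 0 7.1 0;0 0 0 0 0 7.1 0;0 0 0 0 0 7.1 0;0 0 0 0 0 7.1 0' 60; python3 go.py -75 8.5 100 165.96
```

```text
time_s: 3.15
tcp_pos: [447.6, -38.8, 40.7]
ee_rot: [-3.142, -0.0, 2.896]
wrist_force: [0.1, -0.1, 0.1]
gripper_width: -0.0
gripper_force: 0.0
turn [-0.   -0.01 -0.01] shift [ 0.02 -0.11 -5.93]
lane now [-73.9   8.3] z 40.7 t 3.15 w -0.0 F [ 0.1 -0.1  0.1] rot [-1.8000e+02 -1.0000e-02  1.6595e+02] j [-0.24  0.05  2.13 -0.    0.96 -1.57]
```

Run:
```python
from h import *
d=snap('wrist'); e=snap('side')
a=d['pixels'][...,::-1]; b=cv2.resize(e['pixels'][150:320,180:400],(560,433))[...,::-1]
cv2.imwrite('pics/w1.png',cv2.resize(np.hstack([a,b[:420]]),(800,300)))
W=world(d); z=W[...,2]; L=lane(W)
m=(L[...,0]>-110)&(L[...,0]<-40)&(abs(L[...,1])<120)&(z>45)&(z<75)
Q=L[m];print(Q.min(0),Q.max(0),np.median(Q,0))
```

```text
[-90.63125616 -71.34066868] [-62.79623687  87.87073093] [-76.60465358  45.86772474]
```

View pics/w1.png

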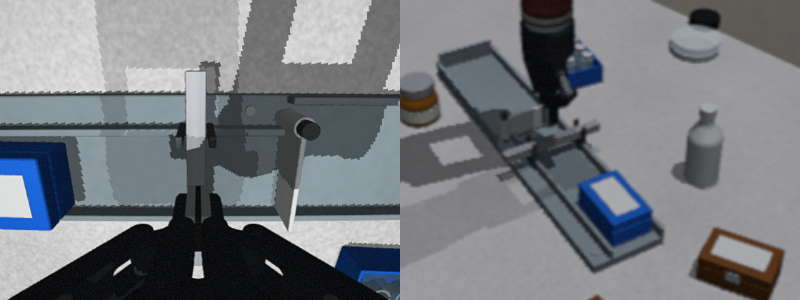

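```bash
python3 -m inch '0 0 0 0 0 0 0;0 0 0 0 0 0 0' 60
python3 - <<'E'
from h import *
o=sensors.get_obs(); print(o['gripper_width'],o['gripper_force'],o['wrist_force'],o['tcp_pos'])
d=snap('wrist'); cv2.imwrite('pics/w2.png',cv2.resize(d['pixels'][230:400,200:360],(640,600)[:2],interpolation=cv2.INTER_CUBIC)[...,::-1])
E
```

```text
time_s: 3.5
tcp_pos: [447.6, -38.8, 40.7]
ee_rot: [3.142, 0.0, 2.896]
wrist_force: [0.3, 0.2, 0.0]
gripper_width: -0.4
gripper_force: 0.0
-0.39595637784451304 0.0 [0.29492372 0.16821088 0.00764188] [447.64955547 -38.78578685  40.73152432]
```

View pics/w2.png

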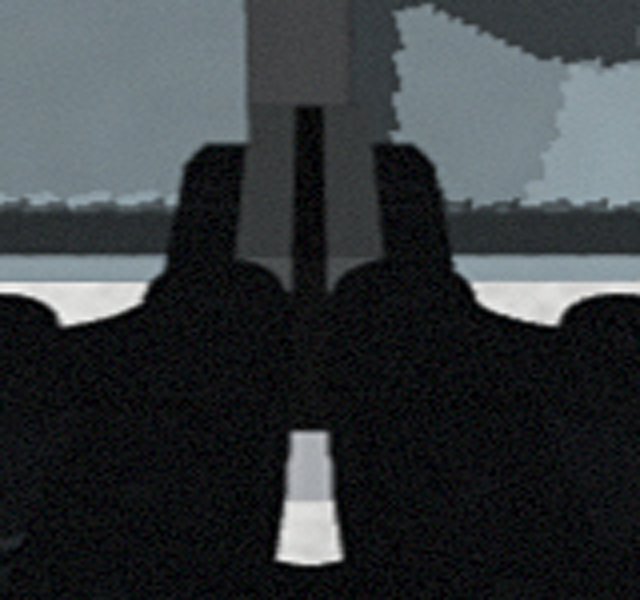

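Run:
```python
from h import *
d=load('wrist'); W=world(d); L=lane(W)
for v in (220,240,255,262,270,280,290,298):
    print(v,[(u,L[v,u].round(0).tolist(),W[v,u,2].round(1)) for u in (250,265,270,278,286,291)])
e=snap('side'); W=world(e); L=lane(W); z=W[...,2]
m=(abs(L[...,1]-8)<14)&(abs(L[...,0]+75)<45)&(z>20)&(z<110)
dark=e['pixels'].max(-1)<40
print('side dark min z',np.sort(z[m&dark])[:10], np.sort(z[(abs(L[...,1]-8)<30)&(abs(L[...,0]+75)<45)&dark])[:10])
```

```text
220 [(250, [-92.0, 14.0], np.float64(13.0)), (265, [-81.0, 28.0], np.float64(49.7)), (270, [-79.0, 28.0], np.float64(51.1)), (278, [-75.0, 28.0], np.float64(50.4)), (286, [-70.0, 28.0], np.float64(50.2)), (291, [-66.0, 14.0], np.float64(14.2))]
240 [(250, [-92.0, 0.0], np.float64(13.9)), (265, [-81.0, 17.0], np.float64(51.1)), (270, [-79.0, 17.0], np.float64(50.9)), (278, [-75.0, 17.0], np.float64(51.5)), (286, [-70.0, 17.0], np.float64(50.5)), (291, [-66.0, 0.0], np.float64(13.8))]
255 [(250, [-93.0, -11.0], np.float64(13.0)), (265, [-81.0, 8.0], np.float64(50.3)), (270, [-79.0, 8.0], np.float64(50.2)), (278, [-75.0, 9.0], np.float64(52.2)), (286, [-70.0, 8.0], np.float64(50.0)), (291, [-66.0, -10.0], np.float64(14.0))]
262 [(250, [-93.0, -16.0], np.float64(13.3)), (265, [-80.0, 19.0], np.float64(79.8)), (270, [-78.0, 19.0], np.float64(79.8)), (278, [-75.0, 20.0], np.float64(81.6)), (286, [-71.0, 19.0], np.float64(80.6)), (291, [-69.0, 20.0], np.float64(81.0))]
270 [(250, [-93.0, -22.0], np.float64(13.3)), (265, [-80.0, 20.0], np.float64(88.4)), (270, [-78.0, 19.0], np.float64(87.9)
[... 430 characters left out ...]
0], np.float64(104.3)), (270, [-78.0, 20.0], np.float64(103.5)), (278, [-75.0, 20.0], np.float64(103.7)), (286, [-72.0, 19.0], np.float64(102.7)), (291, [-70.0, 20.0], np.float64(103.7))]
298 [(250, [-86.0, 15.0], np.float64(102.3)), (265, [-79.0, 20.0], np.float64(109.1)), (270, [-78.0, 20.0], np.float64(109.1)), (278, [-75.0, 19.0], np.float64(108.4)), (286, [-72.0, 19.0], np.float64(108.2)), (291, [-70.0, 19.0], np.float64(108.5))]
side dark min z [86.06688186 86.82517492 87.14409365 87.56648756 87.67813864 88.95307217
 89.32908638 89.48501983 90.82319323 91.0682162 ] [86.06688186 86.82517492 87.14409365 87.56648756 87.67813864 88.95307217
 89.32908638 89.48501983 90.82319323 91.0682162 ]
```

The fingers shut above the bar without touching it. Depth puts the fingertips at z ≈ 77 while the TCP reads 41, so the tips stand about 36 mm behind the reported TCP. I'll open, go 34 mm lower and retry.

```bash
python3 -m inch '0 0 0 0 0 0 100;0 0 0 0 0 0 100;0 0 0 0 0 0 100;0 0 0 0 0 0 100;0 0 0 0 0 0 100;0 0 0 0 0 0 100;0 0 0 0 0 1 100;0 0 0 0 0 2 100;0 0 0 0 0 3 100;0 0 0 0 0 3.4 100;0 0 0 0 0 3.4 100' 60; python3 -m inch '0 0 0 0 0 0 0;0 0 0 0 0 0 0;0 0 0 0 0 0 0;0 0 0 0 0 0 0;0 0 0 0 0 0 0;0 0 0 0 0 0 0;0 0 0 0 0 0 0;0 0 0 0 0 0 0'
python3 - <<'E'
from h import *
d=snap('wrist'); W=world(d); L=lane(W)
for v in range(200,300,8): print(v,[(u,L[v,u].round(0).tolist(),W[v,u,2].round(1)) for u in (255,265,278,291,298)])
E
```

```text
time_s: 4.97
tcp_pos: [447.1, -38.7, 6.1]
ee_rot: [-3.142, -0.001, 2.896]
wrist_force: [0.3, -1.1, -0.5]
gripper_width: 85.0
gripper_force: 0.0
time_s: 5.98
tcp_pos: [448.0, -38.9, 7.1]
ee_rot: [-3.141, 0.0, 2.897]
wrist_force: [-1.9, -0.0, 6.0]
gripper_width: 12.1
gripper_force: 61.4
200 [(255, [-85.0, 45.0], np.float64(36.8)), (265, [-80.0, 49.0], np.float64(50.4)), (278, [-75.0, 49.0], np.float64(50.6)), (291, [-69.0, 49.0], np.float64(50.5)), (298, [-66.0, 46.0], np.float64(40.1))]
208 [(255, [-85.0, 41.0], np.float64(36.2)), (265, [-80.0, 45.0], np.float64(50.3)), (278, [-75.0, 46.0], np.float64(51.0)), (291, [-69.0, 46.0], np.float64(51.2)), (298, [-67.0, 46.0], np.float64(51.4))]
216 [(255, [-87.0, 29.0], np.float64(13.7)), (265, [-80.0, 42.0], np.float64(50.5)), (278, [-75.0, 43.0], np.float64(51.8)), (291, [-69.0, 42.0], np.float64(50.6)), (298, [-67.0, 45.0], np.float64(58.9))]
224 [(255, [-87.0, 24.0], np.float64(12.9)), (265, [-80.0, 39.0], np.float64(50.5)), (278, [-75.0, 39.0], np.float64(51.6)), (291, [-69.0, 39.0], np.float64(52.2)), (298, [-67.0, 42.0], np.float64(58
[... 1144 characters left out ...]
4(50.8)), (291, [-69.0, 19.0], np.float64(55.8)), (298, [-66.0, 19.0], np.float64(56.1))]
280 [(255, [-84.0, 20.0], np.float64(63.1)), (265, [-80.0, 12.0], np.float64(50.0)), (278, [-75.0, 12.0], np.float64(50.3)), (291, [-69.0, 16.0], np.float64(58.0)), (298, [-67.0, 20.0], np.float64(63.7))]
288 [(255, [-84.0, 19.0], np.float64(68.5)), (265, [-80.0, 8.0], np.float64(50.6)), (278, [-75.0, 9.0], np.float64(51.4)), (291, [-69.0, 13.0], np.float64(58.4)), (298, [-67.0, 19.0], np.float64(67.7))]
296 [(255, [-83.0, 20.0], np.float64(74.5)), (265, [-80.0, 4.0], np.float64(50.7)), (278, [-75.0, 4.0], np.float64(50.7)), (291, [-69.0, 10.0], np.float64(59.2)), (298, [-67.0, 19.0], np.float64(73.9))]
```

Gripped at 61 N, but only about 7 mm deep. I'll reseat 4 mm deeper, then lift straight up.

```bash
python3 -m inch '0 0 0 0 0 0 40;0 0 0 0 0 0 40;0 0 0 0 0 0 40;0 0 0 0 0 0.4 40;0 0 0 0 0 0.4 40;0 0 0 0 0 0.4 0;0 0 0 0 0 0.4 0;0 0 0 0 0 0.4 0;0 0 0 0 0 0.4 0;0 0 0 0 0 0.4 0;0 0 0 0 0 0.4 0' 80; python3 -m inch '0 0 0 0 0 -0.3 0;0 0 0 0 0 -0.8 0;0 0 0 0 0 -1.5 0;0 0 0 0 0 -2.5 0;0 0 0 0 0 -3.5 0;0 0 0 0 0 -4.5 0;0 0 0 0 0 -4.5 0;0 0 0 0 0 -4.5 0'
python3 - <<'E'
from h import *
d=snap('wrist'); W=world(d); L=lane(W); z=W[...,2]
m=(L[...,0]>-100)&(L[...,0]<-50)&(z>80)&(z<110)&(L[...,1]>22)
Q=L[m]; print(m.sum(),Q.min(0),Q.max(0),np.median(z[m]),np.polyfit(Q[:,1],z[m],1))
E
python3 go.py -75 -146.5 48 165.96
```

```text
time_s: 7.4
tcp_pos: [447.7, -38.8, 2.9]
ee_rot: [-3.142, 0.0, 2.897]
wrist_force: [-1.2, -0.2, 3.2]
gripper_width: 11.8
gripper_force: 79.3
time_s: 8.4
tcp_pos: [447.4, -38.7, 47.7]
ee_rot: [-3.142, -0.0, 2.897]
wrist_force: [0.7, 0.2, -1.7]
gripper_width: 11.8
gripper_force: 78.9
5931 [-82.26181626  22.0025678 ] [-68.18054712  87.84428456] 95.43071001683063 [-7.97960848e-04  9.54558354e+01]
turn [-0.   -0.04 -0.  ] shift [-15.52  -0.11  -0.07]
lane now [-73.9   8.7] z 47.4 t 8.45 w 12.1 F [ 0.1  0.3 -1.5] rot [-1.8000e+02 -4.0000e-02  1.6596e+02] j [-0.24  0.03  2.13 -0.    0.98 -1.57]
```

Bar held level with its top at z ≈ 96. Now move it out to -y and lower it to just above the bench.

```bash
python3 -m inch '0 0 0 -2 0 0 0;0 0 0 -6 0 0 0;0 0 0 -11 0 0 0;0 0 0 -15.5 0 0 0;0 0 0 -15.5 0 0 0;0 0 0 -15.5 0 2 0;0 0 0 -15.5 0 4 0;0 0 0 -15.5 0 6 0;0 0 0 -15.5 0 7.2 0;0 0 0 -15.5 0 7.7 0;0 0 0 -15.5 0 7.7 0'
python3 - <<'E'
from h import *
d=snap('wrist'); W=world(d); L=lane(W); z=W[...,2]
m=(L[...,0]>-85)&(L[...,0]<-65)&(z>8)&(z<40)&(L[...,1]>-130)&(L[...,1]<-66)
Q=L[m]; print(m.sum(),Q.min(0),Q.max(0),np.median(z[m]),np.polyfit(Q[:,1],z[m],1))
m=(L[...,0]>-60)&(L[...,0]<-30)&(z<15)&(L[...,1]>-130)&(L[...,1]<-66); print('bench',np.median(z[m]))
E
python3 go.py -75 -146.5 -34 165.96
```

```text
time_s: 9.82
tcp_pos: [598.0, -76.4, -29.4]
ee_rot: [-3.142, -0.0, 2.897]
wrist_force: [-0.3, 0.2, -0.3]
gripper_width: 12.0
gripper_force: 78.7
5685 [ -82.26586492 -129.98255489] [-68.18875067 -67.30426798] 18.261557200817776 [-1.55354214e-03  1.80911892e+01]
bench -1.2649949863753704
turn [-0.    0.05 -0.  ] shift [ 0.08 -0.11  0.51]
lane now [ -73.9 -147.3] z -28.9 t 9.88 w 11.9 F [-0.5  0.5 -1.5] rot [-1.8000e+02  5.0000e-02  1.6596e+02] j [-0.24  0.45  1.78 -0.    0.9  -1.57]
```

```bash
python3 -m inch '0 0 0 0 0 0.2 0;0 0 0 0 0 0.4 0;0 0 0 0 0 0.55 0;0 0 0 0 0 0.55 0;0 0 0 0 0 0.55 0'; python3 go.py -75 -146.5 -34 165.96
```

```text
time_s: 10.5
tcp_pos: [598.3, -76.5, -34.0]
ee_rot: [-3.142, 0.0, 2.897]
wrist_force: [-3.0, 0.3, 5.7]
gripper_width: 11.9
gripper_force: 83.0
turn [-0.    0.02  0.  ] shift [ 0.05 -0.11 -0.  ]
lane now [ -73.9 -147. ] z -34.0 t 10.5 w 11.9 F [-3.   0.3  5.7] rot [-1.8000e+02  2.0000e-02  1.6596e+02] j [-0.24  0.46  1.79 -0.    0.9  -1.57]
```

```bash
python3 -m inch '0 0 0 0 0 0 100;0 0 0 0 0 0 100;0 0 0 0 0 0 100;0 0 0 0 0 0 100;0 0 0 0 0 0 100;0 0 0 0 0 0 100;0 0 0 0 0 -2 100;0 0 0 0 0 -5 100;0 0 0 0 0 -10 100;0 0 0 0 0 -15 100;0 0 0 0 0 -15 100'
python3 - <<'E'
from h import *
d=snap('wrist'); W=world(d); L=lane(W); z=W[...,2]
m=(L[...,0]>-110)&(L[...,0]<-40)&(z>8)&(z<40)&(L[...,1]>-240)&(L[...,1]<-55)
Q=L[m]; print(m.sum(),cv2.minAreaRect(Q.astype(np.float32)),np.median(z[m]))
d=snap('top'); W=world(d); L=lane(W); z=W[...,2]+1.3
m=(L[...,0]>-310)&(L[...,0]<-140)&(abs(L[...,1])<60)&(z>54)&(z<62); print('box',cv2.minAreaRect(L[m].astype(np.float32)))
E
python3 go.py -325 0 110 75.96
```

```text
time_s: 11.88
tcp_pos: [603.3, -77.6, 123.3]
ee_rot: [3.142, 0.014, 2.897]
wrist_force: [-0.4, 0.1, -0.3]
gripper_width: 85.6
gripper_force: 0.0
2918 ((-75.4566650390625, -147.36456298828125), (158.9921417236328, 14.010347366333008), 89.91928100585938) 12.643929258027413
box ((-236.80325317382812, -1.6514015197753906), (62.54508972167969, 97.14199829101562), 89.03223419189453)
turn [ 0.15  0.15 90.  ] shift [ 14.77 -25.11   0.69]
lane now [ -73.9 -147.7] z 117.4 t 11.97 w 85.2 F [-0.4  0.9 -0.8] rot [-180.      0.19  165.96] j [-0.24  0.25  1.73 -0.    1.16 -1.57]
```

The bar lies flat (top at z ≈ 14) at lane (-75,-147). Next I'll turn 90° and go behind the box, y first to stay clear of the bottle.

```bash
python3 -m inch '0 0 10 5 0 0 35;0 0 20 10 0 0 35;0 0 30 14.8 0 0 35;0 0 40 14.8 -5 0 35;0 0 50 14.8 -10 0 35;0 0 60 14.8 -15 0 35;0 0 70 14.8 -20 0 35;0 0 80 14.8 -25 0 35;0 0 90 14.8 -25.5 0 35;0 0 90 14.8 -25.5 0 35;0 0 90 14.8 -25.5 0 35;0 0 90 14.8 -25.5 0 35'; python3 go.py -325 0 60 75.96;  python3 - <<'E'
from h import *
o=sensors.get_obs(); c=lane(o['tcp_pos']); zt=o['tcp_pos'][2]
for n in ('side','top'):
    d=snap(n); W=world(d); L=lane(W)-c; z=W[...,2]-zt
    for a in range(0,170,8):
        m=(abs(L)<75).all(-1)&(z>a)&(z<a+8)
        if m.sum()>3: print(n,a,m.sum(),L[m].min(0).round(),L[m].max(0).round())
    if n=='side': cv2.imwrite('pics/s2.png',cv2.resize(d['pixels'][60:360,160:460],(600,600),interpolation=cv2.INTER_CUBIC)[...,::-1])
E
```

```text
time_s: 13.48
tcp_pos: [392.5, -286.8, 114.8]
ee_rot: [-3.141, -0.001, 1.328]
wrist_force: [-0.0, 0.6, 0.5]
gripper_width: 30.0
gripper_force: 0.0
turn [-0.05 -0.03  0.15] shift [0.29 0.17 5.48]
lane now [-327.9    1.6] z 114.8 t 13.47 w 30.0 F [-0.   0.6  0.5] rot [-1.7995e+02 -3.0000e-02  7.6110e+01] j [-0.78  0.01  2.01  0.    1.13 -0.53]
side 32 14 [-10. -17.] [ 9. 23.]
side 40 45 [-13. -27.] [10. 30.]
side 48 59 [-12. -27.] [10. 30.]
side 56 58 [-13. -27.] [13. 30.]
side 64 52 [-13. -28.] [13. 30.]
side 72 44 [-14. -36.] [11. 32.]
side 80 117 [-14. -45.] [13. 48.]
side 88 110 [-14. -50.] [13. 52.]
side 96 106 [-18. -54.] [18. 56.]
side 104 139 [-18. -56.] [17. 59.]
side 112 114 [-18. -60.] [14. 62.]
side 120 136 [-19. -60.] [11. 66.]
side 128 205 [-21. -64.] [13. 67.]
side 136 189 [-21. -61.] [11. 63.]
side 144 67 [-19. -38.] [ 9. 44.]
side 152 37 [-13.  20.] [ 9. 40.]
side 160 66 [-38. -21.] [21. 40.]
side 168 124 [-39. -25.] [20. 40.]
top 48 4 [  9. -28.] [ 13. -15.]
top 80 8 [ 12. -45.] [ 15. -36.]
top 88 8 [ 11. -51.] [ 16. -37.]
top 96 12 [  8. -53.] [ 14. -39.]
top 104 12 [  8. -55.] [ 13. -43.]
top 112 9 [ 11. -61.] [ 14. -48.]
top 120 13 [ 10. -65.] [ 14. -47.]
top 128 16 [  8. -65.] [ 14. -54.]
top 144 4 [-9. 36.] [-3. 38.]
top 152 5 [-8. 35.] [ 3. 36.]
top 160 8 [  1. -26.] [38. 36.]
top 168 13 [ -1. -22.] [38. 36.]
```

View pics/s2.png

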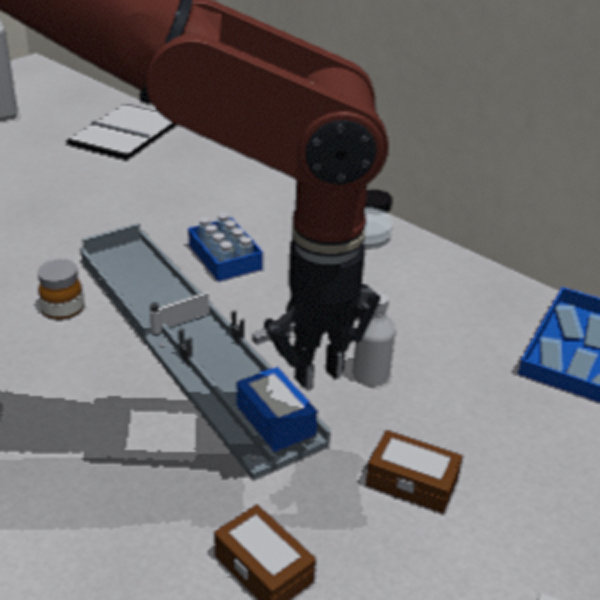

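The side view shows the gripper hovering over the lane's rear behind the blue box (275,410), with nothing touched. The tips are about 37 mm above the reported TCP and the linkage widens 44 mm above the tips. I'll push with the tips at z ≈ 34, which clears the hinge post.

```bash
python3 -m inch '0 0 0 0 0.2 4 35;0 0 0 0 0.2 8 35;0 0 0 0 0.2 11 35;0 0 0 0 0.2 11.8 35;0 0 0 0 0.2 11.8 35;0 0 0 1 0.2 11.8 35;0 0 0 2 0.2 11.8 35;0 0 0 3 0.2 11.8 35;0 0 0 4 0.2 11.8 35;0 0 0 5.5 0.2 11.8 35;0 0 0 7 0.2 11.8 35;0 0 0 7 0.2 11.8 35'
python3 - <<'E'
from h import *
d=snap('top'); W=world(d); L=lane(W); z=W[...,2]+1.3
bl=(d['pixels'][...,2].astype(int)>d['pixels'][...,0]+40)
m=bl&(L[...,0]>-310)&(L[...,0]<240)&(abs(L[...,1])<60)&(z>50)&(z<62); print('box',cv2.minAreaRect(L[m].astype(np.float32)))
E
python3 go.py 117 0 -3 75.96
```

```text
time_s: 15.08
tcp_pos: [411.0, -218.3, -3.3]
ee_rot: [-3.14, -0.002, 1.327]
wrist_force: [-0.0, 0.2, -0.3]
gripper_width: 30.0
gripper_force: 0.0
box ((-186.23162841796875, -1.0307331085205078), (76.9671630859375, 61.553096771240234), 0.30366769433021545)
turn [-0.09 -0.07  0.07] shift [3.745e+01 5.000e-02 2.000e-02]
lane now [-2.575e+02  1.000e-01] z -3.3 t 15.12 w 29.6 F [ 0.2  0.2 -0.5] rot [-1.7991e+02 -7.0000e-02  7.6020e+01] j [-0.64  0.17  2.11  0.    0.87 -0.4 ]
```

```bash
python3 -m inch '0 0 0 1 0 0 35;0 0 0 3 0 0 35;0 0 0 5 0 0 35;0 0 0 7 0 0 35;0 0 0 9 0 0 35;0 0 0 11 0 0 35;0 0 0 13 0 0 35;0 0 0 15 0 0 35;0 0 0 17 0 0 35;0 0 0 18.5 0 0 35;0 0 0 20 0 0 35;0 0 0 21 0 0 35'
python3 - <<'E'
from h import *
d=snap('top'); W=world(d); L=lane(W); z=W[...,2]+1.3
cv2.imwrite('pics/t3.png',cv2.resize(d['pixels'][150:300,150:390],(800,500),interpolation=cv2.INTER_CUBIC)[...,::-1])
bl=(d['pixels'][...,2].astype(int)>d['pixels'][...,0]+40)
m=bl&(L[...,0]>-310)&(L[...,0]<240)&(abs(L[...,1])<60)&(z>50)&(z<62); print('box',cv2.minAreaRect(L[m].astype(np.float32)))
E
python3 go.py 112 0 -3 75.96
```

```text
time_s: 16.62
tcp_pos: [462.5, -15.9, -2.9]
ee_rot: [-3.141, -0.0, 1.326]
wrist_force: [-0.2, -2.2, -0.2]
gripper_width: 30.1
gripper_force: 1.1
box ((-3.4813976287841797, 23.501771926879883), (12.311738967895508, 52.1636848449707), 88.28245544433594)
turn [-0.02 -0.07  0.01] shift [15.91 -0.04  0.03]
lane now [-47.1  -0.5] z -2.9 t 16.68 w 29.9 F [0.5 0.4 0.7] rot [-1.7998e+02 -7.0000e-02  7.5970e+01] j [-0.19  0.16  2.12  0.    0.87  0.06]
```

View pics/t3.png

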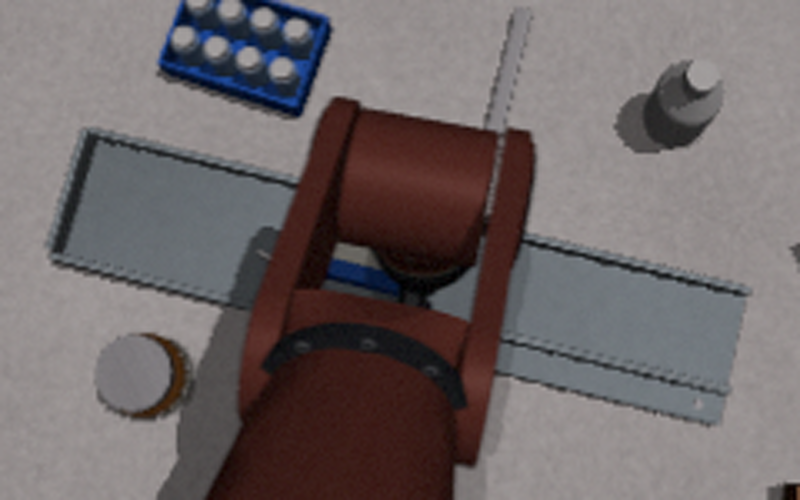

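The arm hides most of the box, but its blue edge at (360,278) sits at the flap line ahead of the fingers. The bar at (508,70), tray and bottle are undisturbed. Continue the push.

```bash
python3 -m inch '0 0 0 1 0 0 35;0 0 0 2.5 0 0 35;0 0 0 4 0 0 35;0 0 0 5.5 0 0 35;0 0 0 7 0 0 35;0 0 0 8.5 0 0 35;0 0 0 10 0 0 35;0 0 0 11.5 0 0 35;0 0 0 13 0 0 35;0 0 0 14.5 0 0 35;0 0 0 15.5 0 0 35;0 0 0 15.9 0 0 35'; python3 go.py 112 0 -3 75.96; python3 -m inch '0 0 0 -0.4 0 0 35;0 0 0 -0.6 0 -1 35;0 0 0 -0.6 0 -4 35;0 0 0 -0.6 0 -9 35;0 0 0 -0.6 0 -14 35;0 0 0 -8 0 -16 35;0 0 0 -16 0 -16 35;0 0 0 -24 0 -16 35;0 0 0 -30 0 -16 35;0 0 0 -30 0 -16 35;0 0 0 -30 0 -16 35'
python3 - <<'E'
from h import *
d=snap('top'); W=world(d); L=lane(W); z=W[...,2]+1.3
cv2.imwrite('pics/t4.png',cv2.resize(d['pixels'][150:300,150:390],(800,500),interpolation=cv2.INTER_CUBIC)[...,::-1])
bl=(d['pixels'][...,2].astype(int)>d['pixels'][...,0]+40)
m=bl&(L[...,0]>-310)&(L[...,0]<240)&(abs(L[...,1])<60)&(z>50)&(z<62); print('box',cv2.minAreaRect(L[m].astype(np.float32)))
print('box z',np.median(z[m]))
m=(abs(L[...,0])<90)&(abs(L[...,1]-8)<40)&(z>50)&(z<60); Q=L[m]; print('flap',Q.min(0),Q.max(0))
E
```

```text
time_s: 18.18
tcp_pos: [501.1, 138.1, -2.7]
ee_rot: [-3.142, 0.0, 1.327]
wrist_force: [-1.2, -1.6, 0.6]
gripper_width: 30.3
gripper_force: 1.1
turn [-0.    0.02  0.05] shift [ 0.13 -0.07  0.03]
lane now [110.7  -0.7] z -2.7 t 18.18 w 30.3 F [-1.2 -1.6  0.6] rot [-1.800e+02  2.000e-02  7.601e+01] j [ 0.13  0.26  1.98 -0.    0.9   0.38]
time_s: 19.55
tcp_pos: [427.6, -156.6, 158.2]
ee_rot: [3.14, 0.001, 1.319]
wrist_force: [0.1, 0.6, -0.1]
gripper_width: 29.5
gripper_force: 0.0
box ((169.76589965820312, -1.8390522003173828), (98.3711166381836, 62.380401611328125), 0.4277117848396301)
box z 57.45595158647056
flap [-87.35228821 -31.41087986] [ 3.67385279 46.32740233]
```

View pics/t4.png

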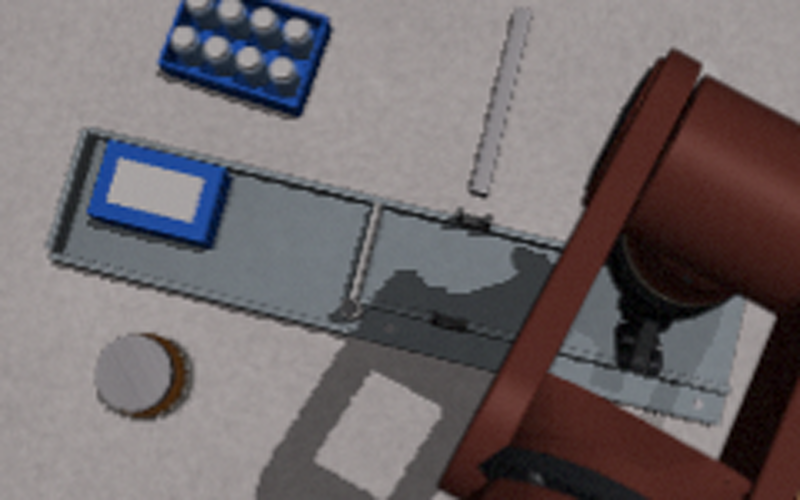

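The box is in the bay at (158,193), lane x = 170 mm. The flap at (363,262) is shut, the bar lies flat at (500,100), and the gripper is clear. Handing in.

```bash
python3 -c "
from station import job; print(job.sign_off())"
```

```text
the job is handed in; nothing more can be done
None
```

The job is handed in: the stop bar lies flat beside the lane, the slide box is in the bay at lane x ≈ 170 mm with the flap shut behind it, the tray, bottle and jar look undisturbed, and the gripper is clear; sign-off returned no verdict.

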